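# Zero the carousel's pointer, then bring the screw tin round to it and hold

### The job

First turn the small knob on the parts carousel until its pointer lines up with the long mark, leaving the pointer itself alone. Then turn the turntable by the handle in its middle until the round open tin of screws riding on it stands squarely at the front, in line with the long mark, without touching anything that rides on the turntable or pushing the other things on the bench about. Finish while still gripping the middle handle and holding the turntable still: do not let go.

Things in the scene. Friction and masses are not known exactly. Their poses are not given: they have to be found in the camera images.
- carousel: fixed base. Origin on the bench under the turntable's axis; z up; its -x is the front, facing roughly the robot. At the front a low grey housing, top at 30 mm, x -244 to -142, y -52 to +112 mm in this frame, carries the pointer (pivot x -225, y 0), short ticks, one long bold mark along y = 0 just past the pointer's tip (x -168 to -147), and the knob (x -185, y +78).
- turntable: round plywood disc, 270 mm across, turning both ways, more than a full turn, about the vertical axis through the carousel's origin; light friction (0.03 N m), no spring. Disc top 28 mm above the bench. In its middle a steel post 18 mm thick with a wooden bar handle on top. Origin on the axis, x along the bar handle, z up.
- handle (a point): centre of the wooden bar handle on the turntable's axis: bar 56 mm long (along the turntable's x), 14 mm thick, 36 mm high, its underside 105 mm and its top 141 mm above the bench
- knob: small black knob on the housing: round foot 42 mm across with an upright bar grip 36 mm long, 12 mm thick, 30 mm high. Origin on its axis at the housing's top, x along the bar, z up. Stays where it is left (friction 0.04 N m). The pointer turns the same way as the knob, a quarter as far; it starts 0.2 to 0.5 rad anticlockwise (from above) of the mark: turn the knob clockwise 0.8 to 2 rad.
- knob_grip (a point): point on the knob's axis at the middle of its bar grip, 57 mm above the bench; the bar's top is at 71 mm, its lower edge at 41 to 43 mm
- pointer: flat steel pointer 55 mm long on the housing, just above the scale. Origin at its pivot, x along the pointer to its tip, z up; it is on the long mark when its x is parallel to the carousel's x. Only the knob may move it.
- pointer_tip (a point): the pointer's tip, 55 mm from its pivot; on the long mark when y = 0 in the carousel's frame
- tin_centre (a point): centre (half-way up) of the round open-topped tin of screws, 74 mm across, 52 mm high, standing loose on the disc about 85 mm (75 to 95) from the axis; it is at the front when y = 0 and x is negative in the carousel's frame
- screw_tin: the same tin; origin at the centre of its underside
- screw_box: cardboard box of screws, 65 x 90 x 43 mm, loose on the disc; origin at the centre of its underside
- electrical_tape: roll of electrical tape, 60 mm across, 18 mm high, lying loose on the disc; origin at the centre of its underside
- tape_measure: spring tape measure, 36 x 98 x 64 mm, standing loose on the disc; origin on its underside
- ratchet: ratchet handle, 219 mm long, 35 mm high, lying on the bench at the left; origin on its underside
- spanner: open-ended spanner, 197 mm long, 7 mm thick, lying on the bench to the right of the turntable; origin on its underside
- cutting_oil: slim bottle, 48 mm across, 175 mm high, standing at the left; origin on its underside
Not all that is in view belongs to the job. Leave any green look-alike of the screw_box alone.

How it is judged:
By the outcome, as a careful person would: the job done as asked, in the order asked, and still so for the second after the job is handed in, while the arm keeps its last pose, push and grip.
It also fails if it takes over 64 s, if anything falls off the work surface, if the arm or the gripper's body presses on something with over 40 N, if the wrist force passes 120 N, or if a joint passes its speed limit or range.

### The arm

A 6-joint arm with a two-finger parallel gripper is mounted at the origin on a cart in front of the work surface, level with it; the furniture and walls round the work are solid. World frame = base frame: x ahead of the robot, y to its left, z up, the work surface at z = 0. Lengths are in m, angles in rad, forces in N, time in s.
With the tool pointing down it reaches from about 0.325 to 0.75 m from the base axis. Payload 7.6 kg.
Tool frame: the origin (TCP) lies on the centre line of the jaws, within the pads' length; the fingertips stand robot.tips_ahead ahead of it and the grasp point (between the pads) lies 6 mm ahead of it (robot.tips_ahead is the distance from the TCP to the fingertips, in m); z points along the fingers, y is the line along which they close (so a half turn about z gives the same grasp; the last joint's range is limited). The gripper opens to 85 mm and grips with 20 to 120 N. Pads are 22 mm wide; open, the fingers measure 114 mm over their backs; the gripper's body (76 mm by 85 mm) begins 54 mm behind the grasp point. The pads swing forward as they close: fully open they stand 13 mm farther back than shut.
Start: joints at [1.079, 0.052, 1.401, -0, 1.689, -0.07], TCP at [0.215, 0.479, 0.256] pointing down, gripper open.
Joint ranges: [-2.9, 2.9], [-0.91, 2.17], [0.12, 2.37], [-1.06, 4.2], [0.26, 2.73], [-2.93, 2.93]. Speed limits (rad/s): [2.57, 2.57, 3.01, 3.14, 3.14, 3.14].

### API

Orientations are given as a rotation vector (axis times angle).
In Python, from rig import robot, cams gives the robot as it stands.
- The arm moves only by the tool jog_arm, never from a script. Its arguments are lists of equal length, an entry for each row: "linear": the shift along the tool's x, y, z in units of 30 mm (1.0 is 30 mm), a list of three; "dr": the turn, a rotation vector about the tool's x, y, z in units of 6 degrees (1.0 is 6 degrees), a list of three; "fingers": the opening, from 0 (shut) to 1 (fully open). In form: {"linear": [[x, y, z], ...], "dr": [[rx, ry, rz], ...], "fingers": [fingers, ...]}. A call has 1 to 10 rows; each row shifts and turns the commanded pose from where the row before left it, along the tool's axes as they then stand; what a row does not reach is not made up. A row lasts 1/10 s, in which the tool goes at most 50 mm and 8.59 degrees, less where a joint would pass 70% of its speed; a pose out of reach is approached as far as the arm can. A call is refused whole if a number of a shift passes 1 or a number of a turn 1, either way. A call with a gripper value outside its range is refused whole. The fingers move at their own pace and stop on an object; the grip force is fixed at half the most. Time passes only in rows, so rows that do not move let the fingers close. It gives the time, the measured TCP pose, the force, the opening and the grip force at its end, in the units of the state.
- robot.sense(): the state, without advancing time (a new reading comes with each control period).
- cams.grab_frame(name): name is "side" or "top"; returns a dict with "image" (384x512x3 uint8, red, green, blue), "fx", "fy", "cx", "cy" (pixels), "extrinsics" (4x4, takes a point from world to camera coordinates). Camera axes: x right, y down, z forward; pixel columns grow to the right and rows downward; lengths in m; the calibration is good to about 2 mm. A picture is of the moment at which its call begins. There is no depth.
- robot.hand_in(): hands the job in; it is judged then, once.
The state is a dict: "clock": time; "qpos": joint angles; "dq": joint speeds; "effort": joint torques, N m; "tool_pos": TCP position; "ee_rot": TCP orientation; "ft_force": force on the tool from outside, world axes, zero at the start; "ft_torque": the same for the moment, N m; "grip_width": finger opening in m; "gripper_force": force on a finger pad.
Only numpy, scipy, OpenCV 4.12 (cv2) and the standard library are available. Lean on these libraries where they do the work, as an engineer would, in place of code of your own. Each camera call takes 0.05 s, during which the arm holds its last target. There are 200 camera calls.

## Working session

There is one attempt and no reset: what is moved stays moved. The work goes in short steps, Python scripts to look and compute and a tool call to move; the robot and the scene stay as the last step left them, time stands still between calls to the robot, and variables do not carry over. Pictures are saved under pics/ and viewed, at most 10 in all, crops included, and the job is handed in when it is done.

Besides the shell and the picture viewer there is one more tool, called after ">>>" as name(argument=value, ...) on one line, values as JSON. jog_arm: Moves the arm, as the interface text tells. Its arguments: {"type":"object","properties":{"linear":{"type":"array","items":{"type":"array","items":{"type":"number"}}},"dr":{"type":"array","items":{"type":"array","items":{"type":"number"}}},"fingers":{"type":"array","items":{"type":"number"}}},"required":["linear","dr","fingers"]}

```bash
ls; mkdir -p pics
python3 - <<'E'
from rig import robot,cams
import cv2,numpy as np
s=robot.sense();print(s,robot.tips_ahead)
for n in("top","side"):
    f=cams.grab_frame(n);cv2.imwrite(f"pics/{n}0.png",f["image"][:,:,::-1]);np.save(f"pics/{n}_E.npy",f["extrinsics"]);print(n,f["fx"],f["fy"],f["cx"],f["cy"],f["extrinsics"].round(4).tolist())
E
```

```text
pics
{'clock': 0.0, 'qpos': array([ 1.07872478e+00,  5.28431345e-02,  1.40172833e+00,  8.93504736e-06,
        1.68858826e+00, -7.02973402e-02]), 'dq': array([ 0.00021771, -0.00122976, -0.00097992, -0.00178426,  0.00288739,
       -0.00072212]), 'effort': array([-1.16909268e-03, -3.81659460e+01, -3.60192275e+01, -1.67557464e-04,
        6.13591939e-03, -1.92977444e-05]), 'tool_pos': array([0.21477757, 0.47877341, 0.25546724]), 'ee_rot': array([-6.57526926e-01, -3.07155849e+00,  2.36067850e-03]), 'ft_force': array([ 0.59568102,  0.56656646, -0.06587657]), 'ft_torque': array([-0.01038218, -0.04757602,  0.03561814]), 'gripper_force': 0.0, 'grip_width': 0.08546364467867867} 0.025
top 428.5295484812271 428.5295484812271 253.01593563575292 195.18406557672097 [[-0.0656, -0.9978, 0.0054, -0.2886], [-0.9727, 0.0627, -0.2236, 0.5403], [0.2227, -0.0199, -0.9747, 1.2006], [0.0, 0.0, 0.0, 1.0]]
side 442.9800806037499 442.9800806037499 257.7363325297716 195.2198130764115 [[-0.9992, -0.041, 0.0043, 0.4636], [-0.0243, 0.5021, -0.8645, 0.2668], [0.0333, -0.8639, -0.5026, 0.7527], [0.0, 0.0, 0.0, 1.0]]
```

View pics/top0.png

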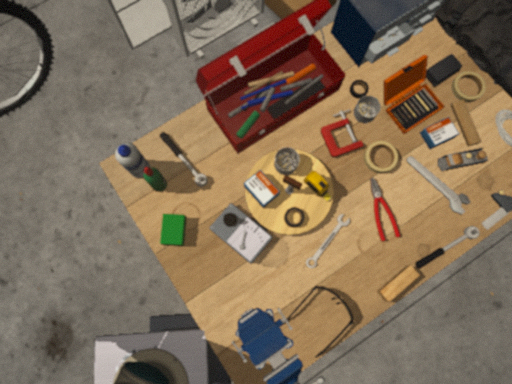

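View pics/side0.png

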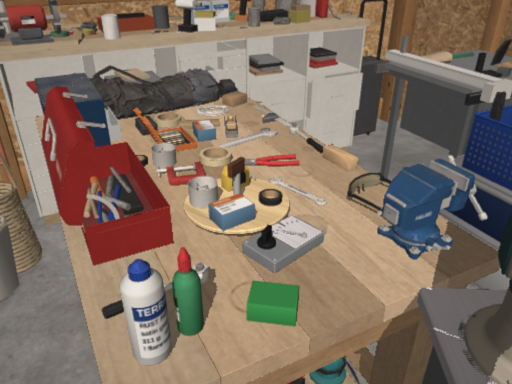

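The top view shows the carousel disc around (291,192), the housing at (241,232) with its knob at (231,217), the box (262,187), the tape measure (317,183) and the electrical tape (294,216). There are two round tins: one on the disc at (288,160) and one on the bench at (367,108). The one on the disc fits "riding on it". I'll confirm that in an enlarged crop.

```bash
cat > h.py <<'E'
import numpy as np,cv2
K={"top":(428.53,428.53,253.016,195.184),"side":(442.98,442.98,257.736,195.22)}
E={n:np.load(f"pics/{n}_E.npy") for n in K}
def ray(n,u,v):
    fx,fy,cx,cy=K[n];R=E[n][:3,:3];t=E[n][:3,3]
    return -R.T@t, R.T@np.array([(u-cx)/fx,(v-cy)/fy,1])
def onz(n,u,v,z):
    c,d=ray(n,u,v);return c+d*(z-c[2])/d[2]
def proj(n,p):
    fx,fy,cx,cy=K[n];q=E[n][:3,:3]@np.array(p)+E[n][:3,3]
    return np.array([fx*q[0]/q[2]+cx,fy*q[1]/q[2]+cy])
def tri(u1,u2):
    (a,d),(b,e)=ray("top",*u1),ray("side",*u2)
    s=np.linalg.lstsq(np.c_[d,-e],b-a,rcond=None)[0]
    return (a+d*s[0]+b+e*s[1])/2, np.linalg.norm(a+d*s[0]-b-e*s[1])
E
python3 - <<'E'
import cv2,numpy as np
a=cv2.imread("pics/top0.png")[140:270,200:345];b=cv2.imread("pics/side0.png")[150:275,175:335]
a=cv2.resize(a,None,fx=4,fy=4,interpolation=cv2.INTER_CUBIC);b=cv2.resize(b,None,fx=4.7,fy=4.7,interpolation=cv2.INTER_CUBIC)
cv2.imwrite("pics/ctop.png",a);cv2.imwrite("pics/cside.png",b);print(a.shape,b.shape)
E
```

```text
(520, 580, 3) (588, 752, 3)
```

View pics/ctop.png

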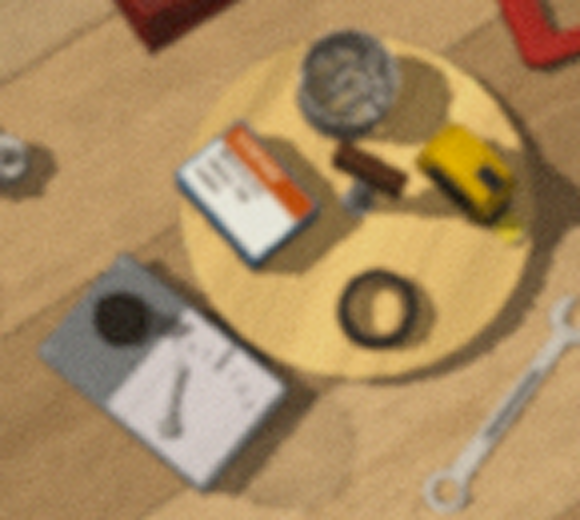

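View pics/cside.png

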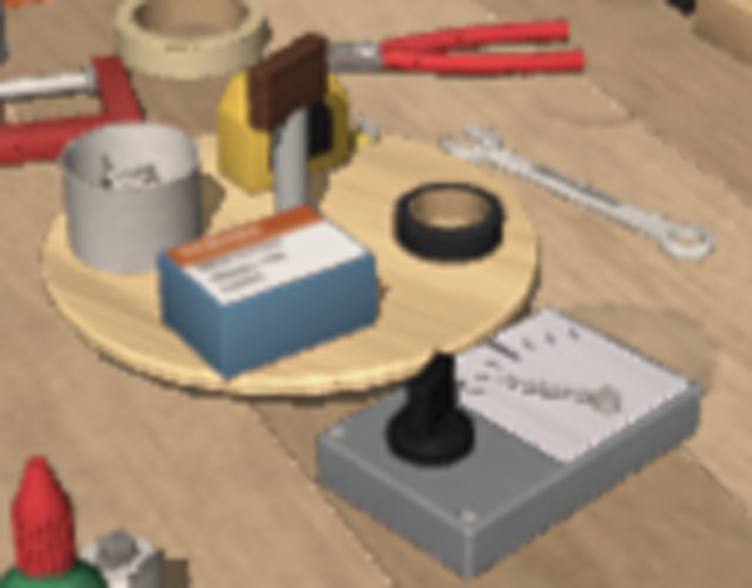

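The crop confirms the tin: it rides on the disc, is open on top and holds screws, at top crop (348,83) and side crop (132,195). The pointer runs from its pivot at top crop (172,428) to its tip at (182,368), and the long mark is near (222,357). Next I'll get the numbers and a brightened knob crop.

Run:
```python
from h import *
T=lambda u,v,z:onz("top",u/4+200-.375,v/4+140-.375,z)
S=lambda u,v,z:onz("side",u/4.7+175-.4,v/4.7+150-.4,z)
im=cv2.imread("pics/top0.png");hsv=cv2.cvtColor(im,cv2.COLOR_BGR2HSV)
# disc outline by hand pts + housing
pts=[(180,200),(535,200),(215,110),(480,85),(525,265),(240,310),(350,380),(440,360),(400,38)]
P=np.array([T(u,v,.028)[:2] for u,v in pts])
A=np.c_[2*P,np.ones(len(P))];s=np.linalg.lstsq(A,(P**2).sum(1),rcond=None)[0];print("disc",s[:2],np.sqrt(s[2]+s[0]**2+s[1]**2))
pts=[(43,255),(540,245),(100,345),(250,390),(455,350),(500,165),(390,138)]
P=np.array([S(u,v,.028)[:2] for u,v in pts])
A=np.c_[2*P,np.ones(len(P))];s=np.linalg.lstsq(A,(P**2).sum(1),rcond=None)[0];print("disc side",s[:2],np.sqrt(s[2]+s[0]**2+s[1]**2))
H=[T(*q,.03)[:2] for q in[(40,352),(125,255),(285,390),(205,490)]];print("hous",np.round(H,4))
for a,b in((3,0),(2,1)):d=H[b]-H[a];print("y dir",np.degrees(np.arctan2(d[1],d[0])),np.linalg.norm(d))
for a,b in((0,1),(3,2)):d=H[b]-H[a];print("x dir",np.degrees(np.arctan2(d[1],d[0])),np.linalg.norm(d))
# housing side corners: left(320,440) bottom(470,525) right(698,388) top(548,310)
H=[S(*q,.03)[:2] for q in[(320,437),(548,310),(698,388),(468,527)]];print("hous side",np.round(H,4))
for a,b in((2,3),(1,0)):d=H[b]-H[a];print("ydir",np.degrees(np.arctan2(d[1],d[0])),np.linalg.norm(d))
for a,b in((3,0),(2,1)):d=H[b]-H[a];print("x",np.degrees(np.arctan2(d[1],d[0])),np.linalg.norm(d))
print("tin rim top",T(348,83,.075),"side",S(132,165,.08))
a,b=T(337,152,.141),T(405,182,.141);print("handle",a,b,(a+b)/2)
a,b=S(252,68,.141),S(325,38,.141);print("handle side",a,b)
out=[]
for n,(x0,x1,y0,y1) in{"top":(212,252,200,240),"side":(250,290,215,255)}.items():
    c=cv2.imread(f"pics/{n}0.png")[y0:y1,x0:x1]
    c=(255*(c/255.)**.45).astype(np.uint8);out.append(cv2.resize(c,None,fx=10,fy=10,interpolation=cv2.INTER_CUBIC))
cv2.imwrite("pics/knob.png",np.hstack(out))
```

```text
disc [ 0.5374156  -0.43657052] 0.13290017006894497
disc side [ 0.53329784 -0.42695981] 0.13602477104822555
hous [[ 0.4373 -0.1887]
 [ 0.5067 -0.2556]
 [ 0.3973 -0.3681]
 [ 0.3281 -0.3044]]
y dir 46.640396004310425 0.1591185027021889
y dir 45.793010563433235 0.15693242462891444
x dir -43.966366512722345 0.09640732362188977
x dir -42.63961195898834 0.09408845285471017
hous side [[ 0.5073 -0.2488]
 [ 0.3986 -0.3632]
 [ 0.3279 -0.297 ]
 [ 0.4379 -0.1857]]
ydir 45.34165086065634 0.15650573793334424
ydir 46.435064202496704 0.15781568168558227
x -42.2636506965255 0.09384984432587204
x -43.09570920867106 0.09681540855708134
tin rim top [ 0.61686457 -0.429485    0.075     ] side [ 0.61724681 -0.41549872  0.08      ]
handle [ 0.546831   -0.41053866  0.141     ] [ 0.52233095 -0.45585409  0.141     ] [ 0.53458097 -0.43319637  0.141     ]
handle side [ 0.55174822 -0.40965945  0.141     ] [ 0.51725865 -0.44680308  0.141     ]
```

View pics/knob.png

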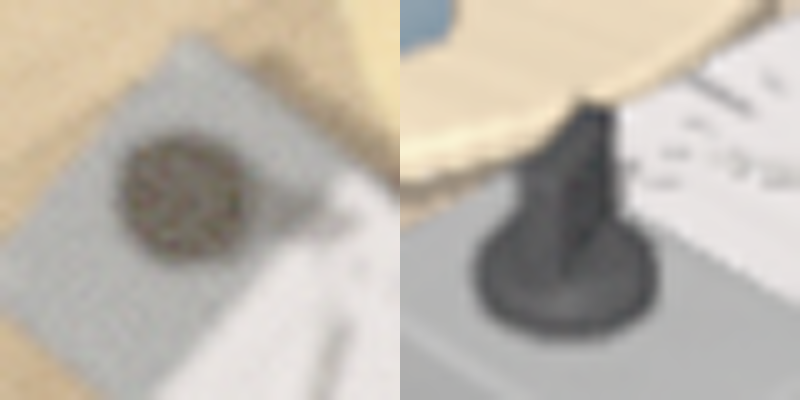

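The brightened crop (side half) shows the knob bar almost end-on to the side camera. Its top corners are near (525,150), (580,95), (618,108) and (570,165), and the foot is centred near (567,270). The top half gives no bar direction.

Run:
```python
from h import *
Q=[onz("side",250+(u-400)/10-.45,215+v/10-.45,.071)[:2] for u,v in[(525,150),(580,95),(618,108),(570,165)]]
print(np.round(Q,4))
for a,b in((0,1),(3,2),(0,3),(1,2)):
    d=Q[b]-Q[a];print(a,b,np.degrees(np.arctan2(d[1],d[0])),np.linalg.norm(d))
c=np.array([.5354,-.4325]);th=np.radians(-43.0)
th=np.radians(-44.0)
for deg in(-43,-43.7,-44.5):
  th=np.radians(deg)
  R=np.array([[np.cos(th),-np.sin(th)],[np.sin(th),np.cos(th)]])
  for n,q in dict(knob=(-.185,.078),piv=(-.225,0),c1=(-.244,.112),c2=(-.142,.112),c3=(-.142,-.052),c4=(-.244,-.052)).items(): print(n,np.round(c+R@q,4))
im=cv2.cvtColor(cv2.imread("pics/side0.png"),cv2.COLOR_BGR2GRAY)
k=c+R@np.array((-.185,.078))
# line of bar model at various yaws: predicted corner pixels in the crop
for a in range(-180,0,15):
    t=np.radians(a);d=np.array([np.cos(t),np.sin(t)]);n=np.array([-d[1],d[0]])
    print(a,[tuple((10*(proj("side",[*(k+.018*i*d+.006*j*n),.071])-[250-.45-40,215-.45])).round().astype(int)) for i,j in((-1,-1),(-1,1),(1,1),(1,-1))])
```

```text
[[ 0.4651 -0.2415]
 [ 0.4539 -0.2629]
 [ 0.4456 -0.2583]
 [ 0.4554 -0.2363]]
0 1 -117.5940824497189 0.024216197742096355
3 2 -114.1195661446915 0.024049289203988692
0 3 152.15647827693144 0.010951767942124303
1 2 150.84452707450842 0.009497693335825405
knob [ 0.4533 -0.2493]
piv [ 0.3708 -0.2791]
c1 [ 0.4333 -0.1842]
c2 [ 0.5079 -0.2537]
c3 [ 0.3961 -0.3737]
c4 [ 0.3215 -0.3041]
knob [ 0.4555 -0.2483]
piv [ 0.3727 -0.2771]
c1 [ 0.4364 -0.183 ]
c2 [ 0.5101 -0.2534]
c3 [ 0.3968 -0.372 ]
c4 [ 0.3231 -0.3015]
knob [ 0.4581 -0.2472]
piv [ 0.3749 -0.2748]
c1 [ 0.4399 -0.1816]
c2 [ 0.5126 -0.2531]
c3 [ 0.3977 -0.3701]
c4 [ 0.3249 -0.2986]
-180 [(np.int64(473), np.int64(149)), (np.int64(475), np.int64(118)), (np.int64(643), np.int64(122)), (np.int64(642), np.int64(154))]
-165 [(np.int64(482), np.int64(162)), (np.int64(470), np.int64(130)), (np.int64(633), np.int64(110)), (np.int64(647), np.int64(141))]
-150 [(np.int64(497), np.int64(172)), (np.int64(471), np.int64(143)), (np.int64(618), np.int64(100)), (np.int64(646), np.int64(128))]
-135 [(np.int64(516), np.int64(180)), (np.int64(477), np.i
[... 430 characters left out ...]
t64(88)), (np.int64(588), np.int64(89))]
-75 [(np.int64(606), np.int64(180)), (np.int64(551), np.int64(187)), (np.int64(512), np.int64(93)), (np.int64(566), np.int64(86))]
-60 [(np.int64(624), np.int64(171)), (np.int64(574), np.int64(186)), (np.int64(494), np.int64(101)), (np.int64(543), np.int64(87))]
-45 [(np.int64(638), np.int64(160)), (np.int64(597), np.int64(182)), (np.int64(481), np.int64(111)), (np.int64(521), np.int64(90))]
-30 [(np.int64(645), np.int64(148)), (np.int64(616), np.int64(175)), (np.int64(472), np.int64(123)), (np.int64(502), np.int64(97))]
-15 [(np.int64(647), np.int64(135)), (np.int64(632), np.int64(166)), (np.int64(470), np.int64(136)), (np.int64(486), np.int64(106))]
```

Run:
```python
from h import *
for n,u,v in(("white",150,352),("green",188,328)): print(n,onz("side",u,v,0))
print("white cap",tri((123,150),(138,268)))
T=lambda u,v,z:onz("top",u/4+200-.375,v/4+140-.375,z)[:2]
p,t,m=T(172,428,.033),T(182,368,.033),T(222,357,.03)
f=lambda d:np.degrees(np.arctan2(d[1],d[0]))
print("pointer",f(t-p),np.linalg.norm(t-p),"mark",f(m-p),np.linalg.norm(m-p))
```

```text
white [0.64538275 0.02828431 0.        ]
green [ 0.59061517 -0.02756209  0.        ]
white cap (array([0.64282128, 0.02487513, 0.17904437]), np.float64(0.0004502080196683426))
pointer -12.932054969979225 0.04487368303032465 mark -38.52961202972353 0.06447696032311505
```

>>> jog_arm(linear=[[-0.9,-1,0],[-0.9,-1,0],[-0.9,-1,0],[-0.9,-1,0],[-0.9,-1,0]], dr=[[0,0,0],[0,0,0],[0,0,0],[0,0,0],[0,0,0]], fingers=[0.45,0.45,0.45,0.45,0.45])

```text
clock: 0.6
tool_pos: [0.2767, 0.2853, 0.2559]
ee_rot: [-0.657, -3.072, 0.001]
ft_force: [0.5, 1.1, 0.1]
grip_width: 0.0387
gripper_force: 0.0
```

>>> jog_arm(linear=[[-0.9,-1,0],[-0.9,-1,0],[-0.9,-1,0],[-0.9,-1,0],[-0.9,-1,0],[-0.9,-1,0],[-0.9,-1,0],[-0.9,-1,0],[-0.9,-1,0],[-0.9,-1,0]], dr=[[0,0,0],[0,0,0],[0,0,0],[0,0,0],[0,0,0],[0,0,0],[0,0,0],[0,0,0],[0,0,0],[0,0,0]], fingers=[0.45,0.45,0.45,0.45,0.45,0.45,0.45,0.45,0.45,0.45])

```text
clock: 1.6
tool_pos: [0.4002, -0.0991, 0.2561]
ee_rot: [-0.658, -3.072, -0.0]
ft_force: [-0.2, 0.3, 1.6]
grip_width: 0.0384
gripper_force: 0.0
```

>>> jog_arm(linear=[[-0.9,-0.95,0],[-0.9,-0.95,0],[-0.9,-0.95,0],[0,0,0],[0,0,0],[0,0,0],[0,0,0],[0,0,0],[0,0,0],[0,0,0]], dr=[[0,0,0],[0,0,0],[0,0,0],[0,0,1],[0,0,1],[0,0,1],[0,0,1],[0,0,1],[0,0,1],[0,0,1]], fingers=[0.45,0.45,0.45,0.45,0.45,0.45,0.45,0.45,0.45,0.45])

```text
clock: 2.6
tool_pos: [0.4389, -0.2084, 0.2558]
ee_rot: [-1.72, -2.628, 0.0]
ft_force: [-0.3, -0.2, 0.1]
grip_width: 0.0384
gripper_force: 0.0
```

>>> jog_arm(linear=[[0,0,0],[0,0,0],[0,0,0],[0,0,0],[0,0,0],[0,0,0],[0,0,0],[0,0,0]], dr=[[0,0,1],[0,0,1],[0,0,1],[0,0,1],[0,0,1],[0,0,1],[0,0,1],[0,0,0.6]], fingers=[0.45,0.45,0.45,0.45,0.45,0.45,0.45,0.45])

```text
clock: 3.4
tool_pos: [0.4389, -0.2085, 0.2558]
ee_rot: [-2.604, -1.757, 0.001]
ft_force: [0.3, 0.5, -0.3]
grip_width: 0.0384
gripper_force: 0.0
```

```bash
cat >> h.py <<'E'
def pose():
    from rig import robot
    from scipy.spatial.transform import Rotation as R
    s=robot.sense();M=R.from_rotvec(s["ee_rot"]).as_matrix()
    return s,M,np.degrees(np.arctan2(M[1,1],M[0,1]))
def shift(target):
    s,M,psi=pose();return M.T@(np.array(target)-s["tool_pos"])/.03
E
python3 -c "
from h import *
s,M,psi=pose();print(s['tool_pos'],psi,M[:,2],s['qpos'],s['clock'],shift([.4545,-.2495,.11]))"
```

```text
[ 0.43893646 -0.20845048  0.25580864] -21.984464485688083 [-7.62265255e-04  5.20747690e-04 -9.99999574e-01] [-5.19416573e-01 -5.81109459e-02  1.51180223e+00  7.42135547e-05
  1.68882158e+00 -1.35706490e-01] 3.4 [-1.07557088  0.99768069  4.859178  ]
```

>>> jog_arm(linear=[[-0.54,0.5,0],[-0.54,0.5,0],[0,0,1],[0,0,1],[0,0,1],[0,0,1],[0,0,0.6],[0,0,0]], dr=[[0,0,0],[0,0,0],[0,0,0],[0,0,0],[0,0,0],[0,0,0],[0,0,0],[0,0,0]], fingers=[0.45,0.45,0.45,0.45,0.45,0.45,0.45,0.45])

```text
clock: 4.2
tool_pos: [0.4533, -0.2487, 0.1148]
ee_rot: [-2.596, -1.758, 0.004]
ft_force: [0.1, 1.1, 0.2]
grip_width: 0.038
gripper_force: 0.0
```

Run:
```python
from rig import cams
from h import *
s,M,psi=pose();print(s['tool_pos'],psi)
im=cams.grab_frame("side")["image"][:,:,::-1];np.save("pics/s1.npy",im)
c=im[165:255,215:335];c=(255*(c/255.)**.5).astype(np.uint8);cv2.imwrite("pics/s1.png",cv2.resize(c,None,fx=6,fy=6,interpolation=cv2.INTER_CUBIC))
tip=s['tool_pos']+M[:,2]*.025
for d in(-.019,0,.019): print((proj("side",tip+M[:,1]*d)-[215,165])*6)
print("knob",(proj("side",[.4545,-.2495,.071])-[215,165])*6)
```

```text
[ 0.45331309 -0.2486934   0.11482688] -21.768659700852442
[367.13765717 344.73606151]
[317.17344157 332.62478293]
[267.92233373 320.68636101]
knob [312.67126583 375.2724224 ]
```

View pics/s1.png

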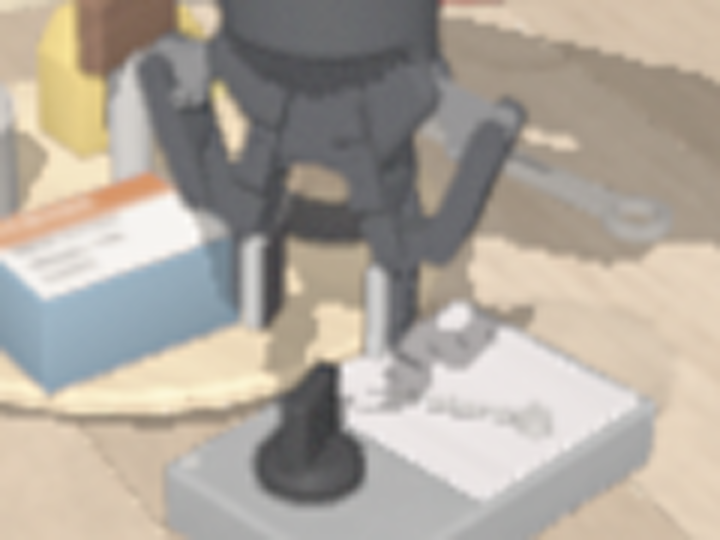

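The tips stand at (258,325) and (378,355), astride the knob bar whose top is near (312,378). The alignment is good, so I'll descend and close.

>>> jog_arm(linear=[[0,0,0.7],[0,0,0.7],[0,0,0],[0,0,0],[0,0,0],[0,0,0],[0,0,0]], dr=[[0,0,0],[0,0,0],[0,0,0],[0,0,0],[0,0,0],[0,0,0],[0,0,0]], fingers=[0.45,0.45,0.45,0.0,0.0,0.0,0.0])

```text
clock: 4.95
tool_pos: [0.4566, -0.2506, 0.0786]
ee_rot: [2.597, 1.759, 0.004]
ft_force: [5.8, -1.0, 3.1]
grip_width: 0.0105
gripper_force: 61.7
```

>>> jog_arm(linear=[[0,0.12,0.0],[0,0,0],[0,0,0],[0,0,0],[0,0,0],[0,0,0],[0,0,0],[0,0,0],[0,0,0],[0,0,0]], dr=[[0,0,0],[0,0,0.5],[0,0,1],[0,0,1],[0,0,1],[0,0,1],[0,0,1],[0,0,1],[0,0,1],[0,0,0.5]], fingers=[0,0,0,0,0,0,0,0,0,0])

```text
clock: 5.95
tool_pos: [0.4563, -0.2498, 0.0785]
ee_rot: [-3.089, -0.546, 0.009]
ft_force: [-17.6, 11.6, 23.3]
grip_width: 0.0104
gripper_force: 64.4
```

Run:
```python
from rig import cams
from h import *
s,M,psi=pose();print(s['tool_pos'],psi,s['ft_force'],s['grip_width'],s['qpos'])
o=[]
for n,(x0,x1,y0,y1) in{"top":(210,290,190,270),"side":(240,330,200,290)}.items():
    im=cams.grab_frame(n)["image"][:,:,::-1];c=im[y0:y1,x0:x1];cv2.imwrite(f"pics/{n}2full.png",im)
    o.append(cv2.resize(c,(400,400),interpolation=cv2.INTER_CUBIC))
cv2.imwrite("pics/k2.png",np.hstack(o))
```

```text
[ 0.4562842  -0.2498114   0.07847951] -69.95538770522967 [-17.63537131  11.57151488  23.33998281] 0.010408067191284683 [-5.71764301e-01  1.80629264e-01  1.62708240e+00 -3.03126120e-04
  1.34113975e+00  6.49244666e-01]
```

View pics/k2.png

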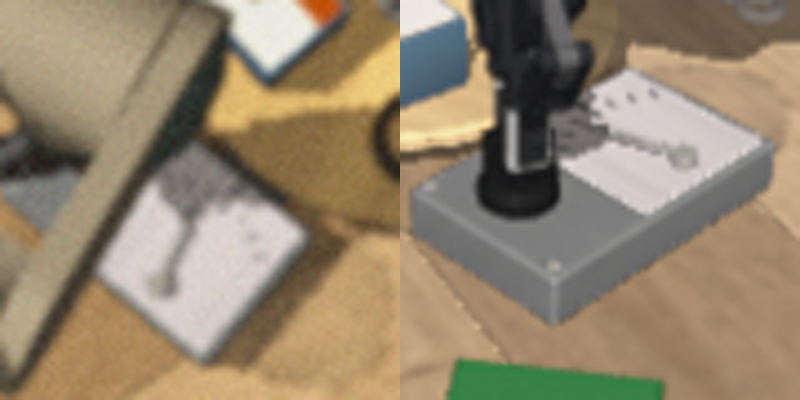

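The pointer now runs from its pivot at left crop (162,285) to near (190,215), so it has moved towards the mark. The mark is in the gripper's shadow. I'll relieve the side and down forces, then go on turning.

>>> jog_arm(linear=[[-0.06,-0.08,-0.08],[0,0,0]], dr=[[0,0,0],[0,0,0]], fingers=[0,0])

```text
clock: 6.25
tool_pos: [0.4557, -0.2494, 0.0787]
ee_rot: [3.092, 0.552, 0.001]
ft_force: [3.7, -1.6, -4.6]
grip_width: 0.0108
gripper_force: 60.8
```

>>> jog_arm(linear=[[0,0,0],[0,0,0],[0,0,0],[0,0,0],[0,0,0],[0,0,0],[0,0,0],[0,0,0]], dr=[[0,0,1],[0,0,1],[0,0,1],[0,0,1],[0,0,1],[0,0,1],[0,0,0.5],[0,0,0]], fingers=[0,0,0,0,0,0,0,0])

```text
clock: 7.05
tool_pos: [0.4558, -0.2483, 0.0786]
ee_rot: [-3.097, 0.512, 0.001]
ft_force: [0.8, 5.5, -0.6]
grip_width: 0.0107
gripper_force: 61.4
```

Run:
```python
from rig import cams
from h import *
s,M,psi=pose();print(s['tool_pos'],psi,M.T@s['ft_force'],s['grip_width'],s['qpos'][5])
o=[]
for n,(x0,x1,y0,y1) in{"top":(220,280,210,270),"side":(265,325,205,265)}.items():
    im=np.mean([cams.grab_frame(n)["image"][:,:,::-1].astype(float) for _ in range(4)],0);c=im[y0:y1,x0:x1];np.save(f"pics/{n}3.npy",im)
    c=(255*(c/255)**.6).astype(np.uint8);o.append(cv2.resize(c,(400,400),interpolation=cv2.INTER_CUBIC))
cv2.imwrite("pics/k3.png",np.hstack(o))
```

```text
[ 0.45582143 -0.24831796  0.07864248] -108.77834327787392 [-1.00077699 -5.49986026  0.59061811] 0.010684322797424681 1.327139587676131
```

View pics/k3.png

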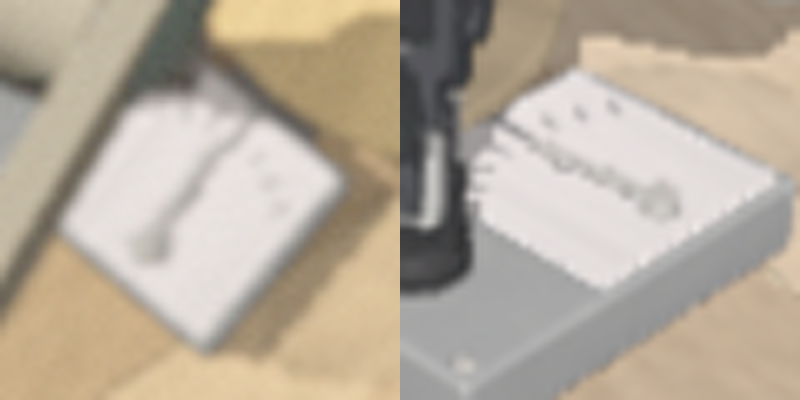

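The knob is held and the pointer is now close to the mark. In the side crop the pivot is at (660,197), the tip near (545,155), and the mark runs from (535,145) to (495,120). Next I'll measure the remaining angle.

Run:
```python
from h import *
S=lambda u,v,z:onz("side",265+(u-400)*.15-.43,205+v*.15-.43,z)[:2]
T=lambda u,v,z:onz("top",220+u*.15-.43,210+v*.15-.43,z)[:2]
f=lambda d:(np.degrees(np.arctan2(d[1],d[0])).round(1),np.linalg.norm(d).round(4))
p,t=S(660,200,.033),S(545,155,.033);m1,m2=S(535,145,.03),S(495,118,.03)
print("side",p,"pointer",f(t-p),"mark",f((m1+m2)/2-p),f(m2-m1),f(m1-p),f(m2-p))
p,t=T(152,245,.033),T(208,160,.033);m=T(240,122,.03);print("top",p,f(t-p),f(m-p))
# sub-pixel: dark profile across circles around pivot in side view
im=np.load("pics/side3.npy").astype(np.float32);g=cv2.cvtColor(im,cv2.COLOR_BGR2GRAY)
imt=cv2.cvtColor(np.load("pics/top3.npy").astype(np.float32),cv2.COLOR_BGR2GRAY)
piv=p
for n,gg in(("side",g),("top",imt)):
  P=S(660,200,.033) if n=="side" else T(152,245,.033)
  for r in(.02,.03,.04,.05,.055,.06,.065,.07,.075):
    A=np.radians(np.arange(-65,-15,1.))
    uv=np.array([proj(n,[P[0]+r*np.cos(a),P[1]+r*np.sin(a),.033 if r<.056 else .03]) for a in A],np.float32)
    v=cv2.remap(gg,uv[None,:,0],uv[None,:,1],cv2.INTER_LINEAR)[0]
    w=np.clip(np.median(v)-12-v,0,None);w2=np.zeros_like(w);k=w.argmax();w2[max(0,k-6):k+7]=w[max(0,k-6):k+7]
    print(n,r,(np.degrees(A)@w2/max(w2.sum(),1e-6)).round(1),w.max().round(0))
```

```text
side [ 0.37304141 -0.28119581] pointer (np.float64(-33.1), np.float64(0.0456)) mark (np.float64(-41.9), np.float64(0.065)) (np.float64(-49.5), np.float64(0.0213)) (np.float64(-40.4), np.float64(0.0544)) (np.float64(-43.0), np.float64(0.0755))
top [ 0.37535956 -0.28243891] (np.float64(-36.9), np.float64(0.045)) (np.float64(-39.0), np.float64(0.0674))
side 0.02 -30.0 3.0
side 0.03 -35.1 30.0
side 0.04 -31.7 49.0
side 0.05 -36.1 34.0
side 0.055 -38.1 31.0
side 0.06 -42.1 38.0
side 0.065 -42.3 46.0
side 0.07 -18.3 104.0
side 0.075 -20.1 64.0
top 0.02 -37.5 16.0
top 0.03 -40.0 40.0
top 0.04 -37.9 44.0
top 0.05 -38.2 35.0
top 0.055 -40.4 29.0
top 0.06 -41.4 23.0
top 0.065 -17.5 25.0
top 0.07 -17.9 53.0
top 0.075 -17.5 63.0
```

>>> jog_arm(linear=[[0,0,0],[0,0,0],[0,0,0],[0,0,0],[0,0,0],[0,0,0]], dr=[[0,0,1],[0,0,1],[0,0,1],[0,0,0.4],[0,0,0],[0,0,0]], fingers=[0,0,0,0,0,0])

```text
clock: 8.05
tool_pos: [0.4561, -0.2478, 0.0787]
ee_rot: [-2.957, 1.049, 0.001]
ft_force: [2.4, 8.2, -0.6]
grip_width: 0.0103
gripper_force: 61.4
```

Run:
```python
from rig import cams
from h import *
s,M,psi=pose();print(s['tool_pos'],psi,M.T@s['ft_force'],s['qpos'][5])
o=[]
for n,(x0,x1,y0,y1) in{"top":(225,270,215,260),"side":(275,320,208,253)}.items():
    im=np.mean([cams.grab_frame(n)["image"][:,:,::-1].astype(float) for _ in range(6)],0);c=im[y0:y1,x0:x1];np.save(f"pics/{n}4.npy",im)
    c=np.clip((c-80)*1.5,0,255).astype(np.uint8);o.append(cv2.resize(c,(400,400),interpolation=cv2.INTER_CUBIC))
cv2.imwrite("pics/k4.png",np.hstack(o))
```

```text
[ 0.45613311 -0.24782319  0.0786594 ] -129.06993623739183 [-3.32806782 -7.91010172  0.6435231 ] 1.6815225165251266
```

View pics/k4.png

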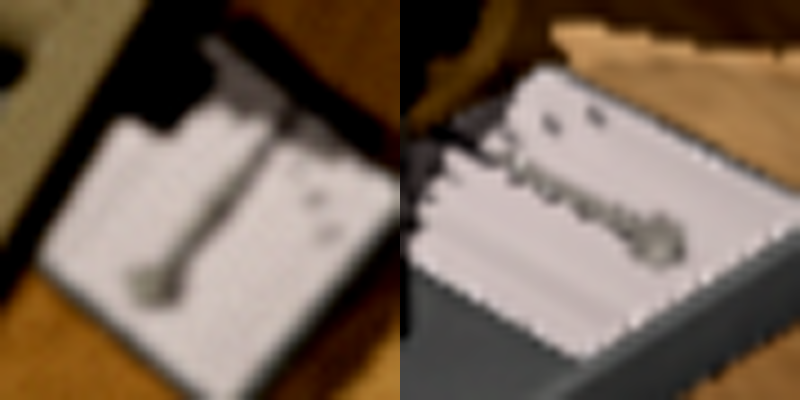

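The picture shows the pointer in line with, or very near, the mark: pivot at side crop (660,240), tip near (515,165), mark from (491,167) to (438,133). From here I'll measure by numbers only, taking the mark from the unshadowed first frames.

```bash
cat > m.py <<'E'
from h import *
G=lambda im:cv2.cvtColor(im.astype(np.float32),cv2.COLOR_BGR2GRAY)
def prof(n,g,P,r,z,lo,hi):
    A=np.arange(lo,hi,.5);a=np.radians(A)
    uv=np.array([proj(n,[P[0]+r*np.cos(b),P[1]+r*np.sin(b),z]) for b in a],np.float32)
    v=cv2.remap(g,uv[None,:,0],uv[None,:,1],cv2.INTER_CUBIC)[0]
    w=np.clip(np.percentile(v,75)-v-8,0,None);k=w.argmax();h=int(np.degrees(.006/r)/.5)
    s=slice(max(0,k-h),k+h+1);w=w[s];x=A[s]@w/max(w.sum(),1e-6);return P+r*np.array([np.cos(np.radians(x)),np.sin(np.radians(x))]),x,w.max()
def boss(n,g,uv):  # darkest blob centre near pivot
    x,y=map(int,uv);p=g[y-4:y+5,x-4:x+5];w=np.clip(np.percentile(p,80)-p-8,0,None)
    yy,xx=np.mgrid[y-4:y+5,x-4:x+5];return (xx*w).sum()/w.sum(),(yy*w).sum()/w.sum()
ang=lambda d:np.degrees(np.arctan2(d[1],d[0])).round(1)
E
python3 - <<'E'
from m import *
fr={"top":[cv2.imread("pics/top0.png"),np.load("pics/top3.npy"),np.load("pics/top4.npy")],"side":[cv2.imread("pics/side0.png"),np.load("pics/side3.npy"),np.load("pics/side4.npy")]}
guess={"top":(242.5,246.8),"side":(303.8,234.8)}
for n in fr:
    bs=[boss(n,G(f),guess[n]) for f in fr[n]];b=np.mean(bs,0);print(n,"boss",np.round(bs,2))
    P=onz(n,*b,.033)[:2];print(P)
    for i,(f,(lo,hi)) in enumerate(zip(fr[n],((-30,10),(-52,-18),(-58,-22)))):
        q=[prof(n,G(f),P,r,.033,lo,hi) for r in np.arange(.018,.05,.004)]
        X=np.array([a[0] for a in q]);d=np.linalg.svd(X-X.mean(0))[2][0];d*=np.sign(d[0]);print(i,"angles",[x[1].round(1) for x in q],"line",ang(d),"mean",ang(X.mean(0)-P))
    q=[prof(n,G(fr[n][0]),P,r,.03,-52,-32) for r in np.arange(.056,.078,.003)]
    print("mark",[(a[1].round(1),int(a[2])) for a in q])
E
```

```text
top boss [[242.71 245.74]
 [243.08 245.78]
 [243.24 245.88]]
[ 0.37675171 -0.28440763]
0 angles [np.float64(-9.8), np.float64(-9.4), np.float64(-11.6), np.float64(-12.0), np.float64(-12.8), np.float64(-14.0), np.float64(-13.9), np.float64(-10.7)] line -14.5 mean -12.1
1 angles [np.float64(-35.8), np.float64(-37.2), np.float64(-38.6), np.float64(-37.9), np.float64(-36.5), np.float64(-36.7), np.float64(-36.7), np.float64(-37.0)] line -36.6 mean -37.1
2 angles [np.float64(-42.6), np.float64(-43.0), np.float64(-42.8), np.float64(-42.6), np.float64(-42.3), np.float64(-42.2), np.float64(-42.1), np.float64(-42.0)] line -41.4 mean -42.4
mark [(np.float64(-40.8), 39), (np.float64(-40.9), 39), (np.float64(-41.0), 40), (np.float64(-40.9), 37), (np.float64(-41.1), 42), (np.float64(-41.2), 36), (np.float64(-41.0), 28), (np.float64(-40.7), 12)]
side boss [[302.8  234.63]
 [302.86 234.52]
 [302.69 234.3 ]]
[ 0.3747811  -0.28145724]
0 angles [np.float64(-13.4), np.float64(-8.4), np.float64(-6.8), np.float64(-12.7), np.float64(-10.9), np.float64(-10.5), np.float64(-14.5), np.float64(-17.5)] line -20.2 mean -12.4
1 angles [np.float64(-36.2), np.float64(-32.2), np.float64(-34.1), np.float64(-37.5), np.float64(-32.6), np.float64(-32.9), np.float64(-36.6), np.float64(-38.0)] line -38.4 mean -35.2
2 angles [np.float64(-36.6), np.float64(-40.4), np.float64(-44.0), np.float64(-39.0), np.float64(-40.4), np.float64(-42.2), np.float64(-39.3), np.float64(-41.5)] line -42.1 mean -40.6
mark [(np.float64(-42.6), 56), (np.float64(-43.2), 69), (np.float64(-43.0), 68), (np.float64(-43.2), 82), (np.float64(-43.2), 79), (np.float64(-43.3), 86), (np.float64(-43.4), 78), (np.float64(-44.5), 42)]
```

>>> jog_arm(linear=[[-0.01,-0.03,0],[0,0,0],[0,0,0],[0,0,0],[0,0,0],[0,0,-1],[0,0,-1],[0,0,-1],[0,0,-1],[0,0,-1]], dr=[[0,0,0],[0,0,0],[0,0,0],[0,0,0],[0,0,0],[0,0,0],[0,0,0],[0,0,0],[0,0,0],[0,0,0]], fingers=[0,0,0.4,0.4,0.4,0.4,0.4,0.4,0.4,0.4])

```text
clock: 9.65
tool_pos: [0.4559, -0.2488, 0.2302]
ee_rot: [2.959, -1.053, 0.001]
ft_force: [0.7, 0.1, 0.2]
grip_width: 0.0344
gripper_force: 0.0
```

>>> jog_arm(linear=[[0.7,0.7,-0.5],[0.7,0.7,0],[0.7,0.7,0],[0.7,0.7,0],[0.7,0.7,0],[0,0,0]], dr=[[0,0,-1],[0,0,-1],[0,0,-1],[0,0,-1],[0,0,-1],[0,0,-1]], fingers=[0.4,0.4,0.4,0.4,0.4,0.4])

```text
clock: 10.25
tool_pos: [0.5012, -0.3911, 0.2418]
ee_rot: [-3.14, 0.084, 0.003]
ft_force: [-0.5, 1.5, 0.3]
grip_width: 0.0342
gripper_force: 0.0
```

>>> jog_arm(linear=[[0.3,-1,0],[0.3,-1,0],[0,-1,0],[0,-1,0],[0,-1,0],[0,-1,0],[0,-1,0],[0,-1,0],[0,-1,0]], dr=[[0,0,0],[0,0,0],[0,0,0],[0,0,0],[0,0,0],[0,0,0],[0,0,0],[0,0,0],[0,0,0]], fingers=[0.4,0.4,0.4,0.4,0.4,0.4,0.4,0.4,0.4])

```text
clock: 11.15
tool_pos: [0.5339, -0.1189, 0.244]
ee_rot: [3.14, -0.087, 0.001]
ft_force: [0.6, 0.1, 0.5]
grip_width: 0.0344
gripper_force: 0.0
```

Run:
```python
from rig import cams
from m import *
o=[]
for n,(x0,x1,y0,y1) in{"top":(205,345,140,265),"side":(240,330,180,260)}.items():
    im=np.mean([cams.grab_frame(n)["image"][:,:,::-1].astype(float) for _ in range(8)],0);np.save(f"pics/{n}5.npy",im)
    o.append(cv2.resize(im[y0:y1,x0:x1].astype(np.uint8),(400,400*(y1-y0)//(x1-x0)),interpolation=cv2.INTER_CUBIC)[:355])
cv2.imwrite("pics/k5.png",np.hstack(o))
guess={"top":(242.5,246.8),"side":(303.8,234.8)}
for n in guess:
    f=np.load(f"pics/{n}5.npy");g=G(f);b=boss(n,g,guess[n])
    for z in(.031,.033):
        P=onz(n,*b,z)[:2]
        q=[prof(n,g,P,r,z,-56,-30) for r in np.arange(.018,.052,.004)]
        X=np.array([a[0] for a in q]);d=np.linalg.svd(X-X.mean(0))[2][0];d*=np.sign(d[0])
        mk=[prof(n,g,P,r,.03,-52,-34) for r in np.arange(.058,.076,.003)]
        Y=np.array([a[0] for a in mk]);e=np.linalg.svd(Y-Y.mean(0))[2][0];e*=np.sign(e[0])
        print(n,z,P.round(4),[x[1].round(1) for x in q],"line",ang(d),"mean",ang(X.mean(0)-P),"mark",[(a[1].round(1),int(a[2])) for a in mk],ang(e))
```

```text
top 0.031 [ 0.3767 -0.285 ] [np.float64(-40.4), np.float64(-41.6), np.float64(-41.9), np.float64(-41.2), np.float64(-41.1), np.float64(-41.2), np.float64(-41.1), np.float64(-41.2), np.float64(-41.1)] line -41.1 mean -41.2 mark [(np.float64(-40.4), 36), (np.float64(-40.5), 40), (np.float64(-40.6), 42), (np.float64(-40.6), 42), (np.float64(-40.6), 40), (np.float64(-40.6), 29)] -41.1
top 0.033 [ 0.3765 -0.285 ] [np.float64(-40.4), np.float64(-41.6), np.float64(-41.9), np.float64(-41.2), np.float64(-41.1), np.float64(-41.2), np.float64(-41.2), np.float64(-41.2), np.float64(-41.1)] line -41.1 mean -41.2 mark [(np.float64(-40.3), 36), (np.float64(-40.3), 39), (np.float64(-40.4), 42), (np.float64(-40.4), 42), (np.float64(-40.5), 39), (np.float64(-40.4), 30)] -41.1
side 0.031 [ 0.3747 -0.285 ] [np.float64(-35.7), np.float64(-39.4), np.float64(-43.1), np.float64(-38.3), np.float64(-39.9), np.float64(-41.3), np.float64(-38.9), np.float64(-41.1), np.float64(-41.0)] line -42.3 mean -40.1 mark [(np.float64(-40.5), 65), (np.float64(-40.6), 83), (np.float64(-40.8), 85), (np.float64(-41.1), 89), (np.float64(-41.1), 92), (np.float64(-42.0), 66)] -46.9
side 0.033 [ 0.375  -0.2821] [np.float64(-35.8), np.float64(-39.5), np.float64(-43.1), np.float64(-38.4), np.float64(-39.8), np.float64(-41.2), np.float64(-39.1), np.float64(-41.1), np.float64(-40.6)] line -41.9 mean -40.1 mark [(np.float64(-43.0), 69), (np.float64(-42.6), 71), (np.float64(-42.8), 90), (np.float64(-42.9), 84), (np.float64(-43.0), 93), (np.float64(-43.0), 88)] -43.7
```

View pics/k5.png

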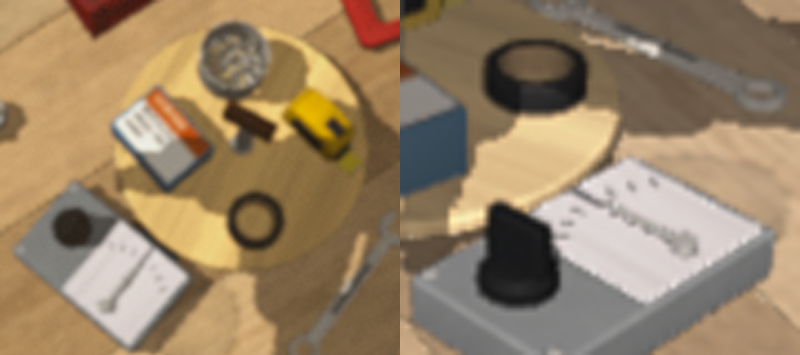

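The last picture shows the pointer collinear with the long mark and the load unmoved: handle at left crop (250,118), tin at (235,60). The numbers agree, with the top view giving -41.1° for both pointer and mark. Now the handle and tin.

```bash
cat >> m.py <<'E'
def handle(im):
    h=cv2.cvtColor(np.clip(im,0,255).astype(np.uint8),cv2.COLOR_BGR2HSV);m=((h[...,2]<115)&(h[...,1]>90)&((h[...,0]<14)|(h[...,0]>172))).astype(np.uint8)
    m[:165]=0;m[205:]=0;m[:,:275]=0;m[:,308:]=0
    n,l,st,c=cv2.connectedComponentsWithStats(m);k=1+st[1:,4].argmax();yx=np.argwhere(l==k)[:,::-1].astype(np.float32)
    r=cv2.minAreaRect(yx);return r,st[k]
E
python3 - <<'E'
from m import *
f=np.load("pics/top5.npy");r,st=handle(f);print(r,st)
for z in(.141,.13):
    b=cv2.boxPoints(r);w=np.array([onz("top",*q,z)[:2] for q in b]);print(w.round(4),w.mean(0),[ang(w[(i+1)%4]-w[i]) for i in range(2)])
g=np.load("pics/side5.npy");h=cv2.cvtColor(g.astype(np.uint8),cv2.COLOR_BGR2HSV)
f0=cv2.imread("pics/side0.png");h=cv2.cvtColor(f0,cv2.COLOR_BGR2HSV)
m=((h[...,2]<120)&(h[...,1]>90)&((h[...,0]<14)|(h[...,0]>172))).astype(np.uint8);m[:155]=0;m[180:]=0;m[:,:224]=0;m[:,248:]=0
n,l,s2,c=cv2.connectedComponentsWithStats(m);k=1+s2[1:,4].argmax();print(s2[k],c[k]);print(cv2.convexHull(np.argwhere(l==k)[:,::-1].astype(np.int32))[:,0].tolist())
print(tri(r[0],c[k]))
E
```

```text
((291.5154113769531, 182.22308349609375), (16.496618270874023, 5.333493709564209), 29.74488067626953) [285 176  16  12  50]
[[ 0.5389 -0.4075]
 [ 0.5517 -0.416 ]
 [ 0.5257 -0.4537]
 [ 0.513  -0.4452]] [ 0.53231994 -0.43061164] [np.float64(-33.4), np.float64(-124.6)]
[[ 0.5417 -0.4086]
 [ 0.5547 -0.4171]
 [ 0.5284 -0.4552]
 [ 0.5156 -0.4466]] [ 0.53512054 -0.43187885] [np.float64(-33.4), np.float64(-124.6)]
[228 157  16  21 225] [235.86666667 166.66222222]
[[243, 170], [241, 172], [232, 177], [229, 176], [228, 170], [228, 164], [229, 163], [238, 158], [240, 157], [242, 157], [243, 158]]
(array([ 0.53629013, -0.43266541,  0.12319798]), np.float64(0.001020300251165709))
```

>>> jog_arm(linear=[[0.06,1,0],[0.06,1,0],[0.06,1,0],[0.06,1,0],[0.06,1,0],[0.06,1,0],[0.06,1,0],[0.06,1,0],[0.06,1,0],[0.06,1,0]], dr=[[0,0,0],[0,0,0],[0,0,0],[0,0,0],[0,0,0],[0,0,0],[0,0,0],[0,0,0],[0,0,0],[0,0,0]], fingers=[0.45,0.45,0.45,0.45,0.45,0.45,0.45,0.45,0.45,0.45])

```text
clock: 12.95
tool_pos: [0.5352, -0.4215, 0.2435]
ee_rot: [-3.14, 0.087, 0.0]
ft_force: [-0.1, 0.4, 0.7]
grip_width: 0.0384
gripper_force: 0.0
```

>>> jog_arm(linear=[[0,0,0],[0,0,0],[0,0,0],[0,0,0],[0,0,0],[0,0,0],[0,0,0],[0,0,0],[0,0,0],[0,0,0]], dr=[[0,0,-1],[0,0,-1],[0,0,-1],[0,0,-1],[0,0,-1],[0,0,-1],[0,0,-1],[0,0,-1],[0,0,-1],[0,0,-0.5]], fingers=[0.45,0.45,0.45,0.45,0.45,0.45,0.45,0.45,0.45,0.45])

```text
clock: 13.95
tool_pos: [0.5354, -0.4203, 0.2435]
ee_rot: [-2.798, -1.427, 0.0]
ft_force: [-0.2, 0.4, -0.2]
grip_width: 0.0384
gripper_force: 0.0
```

Run:
```python
from rig import cams
from m import *
s,M,psi=pose();print(s['tool_pos'],psi,s['qpos'],M[:,2]);print(shift([.5357,-.4322,.131]))
im=cams.grab_frame("side")["image"][:,:,::-1];np.save("pics/side6.npy",im);cv2.imwrite("pics/side6.png",im)
```

```text
[ 0.53537153 -0.42032767  0.24351141] -35.95899786135505 [-7.19854094e-01  5.10587609e-01  8.79684257e-01  4.72368463e-05
  1.75154988e+00 -9.22426912e-02] [-1.41617228e-04  1.85971037e-04 -9.99999973e-01]
[-0.3141536   0.24208562  3.75030523]
```

>>> jog_arm(linear=[[-0.31,0.24,0.35],[0,0,1],[0,0,1],[0,0,1],[0,0,0],[0,0,0],[0,0,0],[0,0,0],[0,0,0],[0,0,0]], dr=[[0,0,0],[0,0,0],[0,0,0],[0,0,0],[0,0,0],[0,0,0],[0,0,0],[0,0,0],[0,0,0],[0,0,0]], fingers=[0.45,0.45,0.45,0.45,0.45,0,0,0,0,0])

```text
clock: 15.0
tool_pos: [0.5371, -0.4334, 0.1452]
ee_rot: [2.796, 1.419, 0.004]
ft_force: [7.2, -6.3, -6.7]
grip_width: 0.0128
gripper_force: 59.8
```

Run:
```python
from m import *
s,M,psi=pose();print(s['tool_pos'],psi,M.T@s['ft_force'],M.T@s['ft_torque'],s['grip_width'],s['gripper_force'])
```

```text
[ 0.53705862 -0.4334268   0.14523834] -36.193711157070055 [-0.87536972  9.45923563  6.73758585] [-1.12050377 -0.1183165   0.03365407] 0.012799262793881789 59.77179408073425
```

>>> jog_arm(linear=[[0,0.04,0],[0,0,0],[0,0,0],[0,0,0],[0,0,0],[0,0,0],[0,0,0],[0,0,0],[0,0,0],[0,0,0]], dr=[[0,0,0],[0,0,-0.2],[0,0,-0.4],[0,0,-0.6],[0,0,-0.6],[0,0,-0.6],[0,0,-0.6],[0,0,-0.6],[0,0,-0.4],[0,0,-0.2]], fingers=[0,0,0,0,0,0,0,0,0,0])

```text
clock: 16.0
tool_pos: [0.5373, -0.4336, 0.1452]
ee_rot: [2.419, 1.998, 0.001]
ft_force: [3.0, -2.8, 1.8]
grip_width: 0.0128
gripper_force: 60.8
```

Run:
```python
from m import *
s,M,psi=pose();print(s['tool_pos'],psi,M.T@s['ft_force'],M.T@s['ft_torque'],s['grip_width'],s['gripper_force'])
```

```text
[ 0.53732177 -0.43356775  0.14518035] -10.871324540463203 [-2.2026225   3.48359293 -1.77149328] [-0.2646509  -0.38533415  0.02618268] 0.012760489368842061 60.815287828445435
```

Forces are low, so I'll go on: about 105° more.

>>> jog_arm(linear=[[0,0,0],[0,0,0],[0,0,0],[0,0,0],[0,0,0],[0,0,0],[0,0,0],[0,0,0],[0,0,0],[0,0,0]], dr=[[0,0,-0.3],[0,0,-0.6],[0,0,-0.8],[0,0,-0.8],[0,0,-0.8],[0,0,-0.8],[0,0,-0.8],[0,0,-0.8],[0,0,-0.8],[0,0,-0.8]], fingers=[0,0,0,0,0,0,0,0,0,0])

```text
clock: 17.0
tool_pos: [0.5377, -0.4335, 0.1452]
ee_rot: [1.496, 2.757, -0.001]
ft_force: [4.9, -3.4, 1.1]
grip_width: 0.0129
gripper_force: 60.7
```

>>> jog_arm(linear=[[0,0,0],[0,0,0],[0,0,0],[0,0,0],[0,0,0],[0,0,0],[0,0,0],[0,0,0],[0,0,0],[0,0,0]], dr=[[0,0,-0.8],[0,0,-0.8],[0,0,-0.8],[0,0,-0.8],[0,0,-0.8],[0,0,-0.8],[0,0,-0.5],[0,0,-0.2],[0,0,0],[0,0,0]], fingers=[0,0,0,0,0,0,0,0,0,0])

```text
clock: 18.0
tool_pos: [0.5379, -0.4333, 0.1452]
ee_rot: [0.656, 3.068, -0.003]
ft_force: [5.1, -2.7, 1.8]
grip_width: 0.0129
gripper_force: 60.7
```

Run:
```python
from rig import cams
from m import *
s,M,psi=pose();print(s['tool_pos'],psi,M.T@s['ft_force'],s['qpos'][5],s['clock'])
for n in("top","side"):
    im=np.mean([cams.grab_frame(n)["image"][:,:,::-1].astype(float) for _ in range(4)],0);np.save(f"pics/{n}7.npy",im)
# expected tin location -> side crop intensity, find tin wall edges along rows
im=np.load("pics/side7.npy").astype(np.uint8)
c=np.array([.5370,-.4334]);t=np.radians(125);p=c+.083*np.array([np.cos(t),np.sin(t)])
print("pred",proj("side",[*p,.08]),proj("side",[*p,.028]),proj("top",[*p,.08]))
h=cv2.cvtColor(im,cv2.COLOR_BGR2HSV)
u,v=map(int,proj("side",[*p,.05]))
for y in range(v-26,v+20,4): print(y,u-40,h[y,u-40:u+41:2,1].tolist())
```

```text
[ 0.53791    -0.4332682   0.14519812] 65.87122093133186 [-5.77560989 -0.38091543 -1.7500592 ] -1.8814616279741019 18.0
pred [253.48834991 196.21036456] [253.50025601 214.78643474] [268.34773049 203.29418589]
181 213 [97, 96, 96, 94, 96, 16, 57, 95, 99, 100, 34, 17, 17, 18, 9, 77, 96, 96, 99, 93, 94, 122, 79, 19, 10, 11, 12, 12, 11, 11, 11, 11, 16, 18, 29, 68, 81, 84, 81, 80, 81]
185 213 [163, 152, 93, 92, 97, 39, 12, 6, 11, 12, 18, 17, 17, 16, 11, 92, 96, 101, 51, 92, 39, 133, 189, 192, 180, 139, 79, 34, 16, 17, 19, 14, 12, 19, 20, 12, 26, 25, 36, 69, 76]
189 213 [161, 165, 145, 94, 94, 93, 97, 95, 86, 77, 20, 18, 18, 18, 97, 98, 98, 99, 15, 94, 90, 91, 93, 88, 48, 124, 123, 136, 154, 134, 73, 27, 18, 20, 17, 16, 10, 13, 77, 68, 26]
193 213 [163, 164, 166, 107, 93, 91, 91, 90, 91, 81, 47, 27, 28, 27, 27, 27, 28, 41, 38, 57, 90, 92, 91, 88, 89, 91, 94, 84, 41, 122, 134, 170, 137, 5, 80, 93, 90, 90, 91, 26, 83]
197 213 [165, 164, 164, 132, 95, 94, 78, 27, 26, 27, 26, 26, 28, 27, 24, 24, 27, 29, 27, 27, 29, 7, 91, 90, 91, 90, 90, 90, 90, 91, 93, 92, 91, 91, 91, 89, 91, 89, 90, 22, 83]
2
[... 514 characters left out ...]
86, 83, 81]
213 213 [88, 87, 86, 87, 89, 90, 77, 24, 25, 28, 26, 27, 27, 27, 27, 28, 27, 27, 27, 26, 27, 28, 99, 90, 91, 88, 92, 96, 97, 96, 97, 96, 97, 96, 95, 97, 98, 87, 81, 82, 81]
217 213 [85, 89, 89, 91, 93, 93, 82, 27, 26, 26, 26, 27, 26, 27, 27, 28, 26, 25, 26, 27, 24, 37, 95, 90, 91, 95, 97, 97, 97, 96, 96, 96, 94, 94, 98, 99, 76, 32, 13, 10, 11]
221 213 [89, 92, 93, 92, 91, 92, 95, 33, 25, 25, 27, 27, 28, 26, 27, 26, 27, 27, 26, 26, 28, 94, 94, 97, 98, 97, 97, 96, 94, 96, 92, 91, 97, 80, 7, 9, 10, 13, 10, 11, 13]
225 213 [94, 93, 91, 92, 94, 94, 91, 90, 93, 72, 46, 30, 26, 29, 27, 28, 30, 39, 75, 93, 96, 98, 98, 98, 95, 97, 95, 89, 97, 87, 37, 11, 10, 13, 13, 9, 12, 16, 14, 10, 11]
```

```bash
cat >> m.py <<'E'
def tin(n,im,uv,smax,vr=(0,255),r=30):
    h=cv2.cvtColor(np.clip(im,0,255).astype(np.uint8),cv2.COLOR_BGR2HSV)
    m=((h[...,1]<smax)&(h[...,2]>vr[0])&(h[...,2]<vr[1])).astype(np.uint8);k=np.zeros_like(m);u,v=map(int,uv);k[v-r:v+r,u-r:u+r]=1;m*=k
    m=cv2.morphologyEx(m,cv2.MORPH_OPEN,np.ones((5,5),np.uint8))
    _,l,st,c=cv2.connectedComponentsWithStats(m);k=l[v,u] or 1+st[1:,4].argmax();x,y,w,hh,a=st[k]
    ctr=np.array([x+w/2-.5,y+hh/2-.5]);P=onz(n,*ctr,.054)
    for _ in range(3): # centre of the outline against the projected centre
        a_=np.linspace(0,6.28,90);O=np.array([proj(n,[P[0]+.037*np.cos(t),P[1]+.037*np.sin(t),z]) for t in a_ for z in(.028,.08)])
        off=(O.max(0)+O.min(0))/2-proj(n,P);P=onz(n,*(ctr-off),.054)
    return P[:2],(x,y,w,hh,a),(O.max(0)-O.min(0)).round(1)
E
python3 - <<'E'
from m import *
c=np.array([.5375,-.4334])
for n,f,uv in(("side",np.load("pics/side7.npy"),(241,212)),("side",cv2.imread("pics/side0.png"),(203,196)),("top",cv2.imread("pics/top0.png"),(287,160)),("top",np.load("pics/top5.npy"),(287,160))):
    for sm in(50,58):
        P,b,e=tin(n,f,uv,sm,r=24);d=P-c;print(n,P.round(4),b,e,"ang",ang(d),"r",np.linalg.norm(d).round(4))
E
```

```text
side [ 0.5197 -0.3613] (np.int32(226), np.int32(188), np.int32(30), np.int32(38), np.int32(903)) [31.5 34.9] ang 103.8 r 0.0742
side [ 0.5208 -0.359 ] (np.int32(225), np.int32(188), np.int32(31), np.int32(39), np.int32(928)) [31.5 35. ] ang 102.7 r 0.0762
side [ 0.619  -0.4261] (np.int32(189), np.int32(177), np.int32(29), np.int32(31), np.int32(765)) [30.8 32.5] ang 5.1 r 0.0818
side [ 0.619  -0.4261] (np.int32(189), np.int32(177), np.int32(29), np.int32(31), np.int32(780)) [30.8 32.5] ang 5.1 r 0.0818Traceback (most recent call last):
  File "<stdin>", line 5, in <module>
  File "m.py", line 22, in tin
    _,l,st,c=cv2.connectedComponentsWithStats(m);k=l[v,u] or 1+st[1:,4].argmax();x,y,w,hh,a=st[k]
                                                               ~~~~~~~~~~~~~~~^^
ValueError: attempt to get argmax of an empty sequence
```

>>> jog_arm(linear=[[0,0,0],[0,0,0],[0,0,0],[0,0,0],[0,0,0],[0,0,0],[0,0,0],[0,0,0],[0,0,0]], dr=[[0,0,-0.3],[0,0,-0.6],[0,0,-0.8],[0,0,-0.8],[0,0,-0.8],[0,0,-0.8],[0,0,-0.4],[0,0,-0.2],[0,0,0]], fingers=[0,0,0,0,0,0,0,0,0])

```text
clock: 19.3
tool_pos: [0.5379, -0.433, 0.1452]
ee_rot: [-0.113, 3.136, -0.004]
ft_force: [6.0, -2.7, 2.0]
grip_width: 0.0127
gripper_force: 60.8
```

Run:
```python
from rig import cams
from m import *
s,M,psi=pose();print(s['tool_pos'],psi,M.T@s['ft_force'],s['qpos'][5],s['clock'])
for n in("top","side"):
    im=np.mean([cams.grab_frame(n)["image"][:,:,::-1].astype(float) for _ in range(4)],0);np.save(f"pics/{n}8.npy",im)
c=np.array([.5375,-.4334]);t=np.radians(134);p=c+.082*np.array([np.cos(t),np.sin(t)])
f=np.load("pics/side8.npy");uv=proj("side",[*p,.05]);print(uv)
for sm in(45,55):
    P,b,e=tin("side",f,uv,sm,r=26);d=P-c;print(P.round(4),b,e,"ang",ang(d),"r",np.linalg.norm(d).round(4))
h=cv2.cvtColor(f.astype(np.uint8),cv2.COLOR_BGR2HSV);u,v=map(int,uv)
for y in range(v-24,v+26,3): print(y,u-30,h[y,u-30:u+31:2,1].tolist())
uv=proj("top",[*p,.08]);print("top",uv)
h=cv2.cvtColor(np.load("pics/top8.npy").astype(np.uint8),cv2.COLOR_BGR2HSV);u,v=map(int,uv)
for y in range(v-16,v+17,4): print(y,u-30,h[y,u-30:u+31:3,1].tolist())
```

```text
[ 0.53794612 -0.43302902  0.14516467] 94.11559418593438 [-5.79176118 -3.15330879 -1.92677119] -2.37424582501356 19.3
[257.35134417 205.16893616]
[ 0.4918 -0.3905] (np.int32(234), np.int32(179), np.int32(39), np.int32(44), np.int32(994)) [30.8 33.9] ang 136.8 r 0.0627
[ 0.493  -0.3905] (np.int32(233), np.int32(179), np.int32(40), np.int32(44), np.int32(1059)) [30.8 33.9] ang 136.0 r 0.0618
181 227 [20, 95, 91, 44, 17, 18, 15, 97, 100, 31, 59, 34, 86, 119, 157, 177, 152, 135, 136, 141, 149, 140, 126, 104, 81, 56, 28, 40, 101, 62, 83]
184 227 [11, 89, 97, 57, 16, 17, 16, 98, 100, 65, 90, 91, 90, 91, 92, 94, 92, 87, 82, 49, 32, 75, 101, 122, 132, 175, 34, 95, 96, 15, 35]
187 227 [20, 97, 92, 34, 17, 17, 16, 96, 102, 60, 91, 91, 92, 90, 90, 89, 91, 92, 91, 92, 89, 91, 91, 92, 93, 91, 93, 89, 97, 38, 28]
190 227 [95, 92, 91, 56, 16, 17, 16, 94, 102, 23, 26, 9, 27, 27, 30, 28, 27, 28, 17, 10, 59, 92, 91, 90, 90, 91, 88, 93, 34, 79, 88]
193 227 [87, 88, 89, 71, 16, 17, 16, 84, 33, 25, 26, 28, 26, 27, 28, 28, 27, 28, 27, 28, 27, 25, 47, 91, 89, 89, 94, 73, 95, 95, 84]
196 227 [93, 87, 90, 73,
[... 1766 characters left out ...]
, 83, 103, 102, 63, 63, 65]
198 241 [68, 67, 68, 67, 68, 66, 69, 68, 73, 68, 66, 67, 70, 68, 67, 69, 69, 64, 63, 62, 131]
202 241 [68, 70, 69, 66, 67, 67, 70, 70, 70, 66, 72, 72, 72, 74, 72, 70, 62, 64, 63, 53, 242]
206 241 [69, 70, 70, 73, 70, 67, 68, 72, 68, 72, 71, 65, 70, 75, 72, 61, 65, 65, 92, 64, 137]
210 241 [68, 67, 66, 67, 73, 70, 66, 72, 71, 70, 71, 73, 74, 71, 64, 62, 65, 107, 93, 132, 147]
214 241 [69, 67, 70, 67, 71, 70, 72, 72, 70, 69, 70, 73, 73, 68, 67, 64, 106, 136, 12, 143, 170]
218 241 [70, 69, 67, 70, 69, 74, 71, 73, 71, 71, 68, 72, 76, 74, 63, 112, 134, 137, 18, 161, 203]
222 241 [71, 69, 69, 70, 72, 71, 73, 72, 68, 72, 75, 82, 129, 116, 126, 130, 128, 125, 75, 76, 103]
```

```bash
cat >> m.py <<'E'
def tin2(im,lo=(225,180),hi=(290,230)):
    s=cv2.cvtColor(np.clip(im,0,255).astype(np.uint8),cv2.COLOR_BGR2HSV)[...,1];m=((s>20)&(s<58)).astype(np.uint8)
    k=np.zeros_like(m);k[lo[1]:hi[1],lo[0]:hi[0]]=1;m=cv2.morphologyEx(m*k,cv2.MORPH_CLOSE,np.ones((5,5),np.uint8));m=cv2.morphologyEx(m,cv2.MORPH_OPEN,np.ones((9,9),np.uint8))
    _,l,st,_=cv2.connectedComponentsWithStats(m);x,y,w,h,a=st[1+st[1:,4].argmax()];return tincen((x+w/2-.5,y+h/2-.5)),(x,y,w,h,a)
def tincen(ctr):
    P=onz("side",*ctr,.054)
    for _ in range(3):
        O=np.array([proj("side",[P[0]+.037*np.cos(t),P[1]+.037*np.sin(t),z]) for t in np.linspace(0,6.28,90) for z in(.028,.08)])
        P=onz("side",*(np.array(ctr)-(O.max(0)+O.min(0))/2+proj("side",P)),.054)
    return P[:2]
E
python3 - <<'E'
from m import *
c=np.array([.5375,-.4334])
for nm,P in(("auto8",tin2(np.load("pics/side8.npy"))),("auto7",tin2(np.load("pics/side7.npy"),(215,185))),("hand8",(tincen((256.7,205.5)),0)),("start",tin2(cv2.imread("pics/side0.png"),(180,165),(225,220)))):
    d=P[0]-c;print(nm,P[0].round(4),P[1],ang(d),np.linalg.norm(d).round(4))
# axis and mark line as the side camera sees them
f=np.load("pics/side5.npy")
P=onz("side",*boss("side",G(f),(303.8,234.8)),.032)[:2]
mk=np.mean([prof("side",G(f),P,r,.03,-52,-34)[0] for r in np.arange(.058,.076,.003)],0)
print("pivot",P,"mark",mk,"axis->mark",ang(mk-c),"axis->pivot",ang(P-c))
E
```

```text
auto8 [ 0.4824 -0.3677] (np.int32(242), np.int32(189), np.int32(30), np.int32(34), np.int32(938)) 130.0 0.0858
auto7 [ 0.5189 -0.3501] (np.int32(226), np.int32(192), np.int32(30), np.int32(35), np.int32(948)) 102.6 0.0853
hand8 [ 0.4819 -0.3677] 0 130.2 0.0861
start [ 0.619  -0.4261] (np.int32(189), np.int32(177), np.int32(29), np.int32(31), np.int32(794)) 5.1 0.0818
pivot [ 0.3748314  -0.28357273] mark [ 0.42352737 -0.32737693] axis->mark 137.1 axis->pivot 137.4
```

Run:
```python
from m import *
th=np.radians([0,102.06,130.31]);mk=np.array([.42353,-.32738]);pv=np.array([.37483,-.28357])
for y0 in(-.4261,-.4236):
    Z=np.array([.619+1j*y0,.5189-.3501j,.4821-.3677j])
    A=np.c_[np.ones(3),np.exp(1j*th)];x=np.linalg.lstsq(A,Z,rcond=None)[0];c=np.array([x[0].real,x[0].imag])
    cur=np.degrees(np.angle(x[1]))+130.31
    print("axis",c,"rho",abs(x[1]),"cur",cur,"mark",ang(mk-c),ang(pv-c),"resid",abs(A@x-Z))
    # rho free, axis fixed at grasp / side-disc
for c in([.5375,-.4334],[.536,-.4300],[.5333,-.427]):
    z=(np.array([.619-.4236j,.5189-.3501j,.4821-.3677j])-complex(*c))*np.exp(-1j*th)
    print(c,np.degrees(np.angle(z))+130.31,abs(z),"mark",ang(mk-c),ang(pv-c))
```

```text
axis [ 0.53744743 -0.42872776] rho 0.08158822833536669 cur 131.96355175130446 mark 138.3 138.2 resid [0.00027346 0.00101687 0.00087123]
axis [ 0.53817874 -0.42752781] rho 0.08090106244823538 cur 132.8280073813511 mark 138.9 138.6 resid [0.00037356 0.00138906 0.0011901 ]
[0.5375, -0.4334] [137.16663373 130.83705731 130.13848382] [0.08208709 0.08535133 0.0859398 ] mark 137.1 137.4
[0.536, -0.43] [134.7192629  130.3300646  130.86532863] [0.08324638 0.08170936 0.08238022] mark 137.6 137.7
[0.5333, -0.427] [132.58191996 128.8561591  130.80753635] [0.08576742 0.07823663 0.07834494] mark 137.8 137.9
```

>>> jog_arm(linear=[[0,0,0],[0,0,0],[0,0,0],[0,0,0],[0,0,0],[0,0,0]], dr=[[0,0,-0.25],[0,0,-0.4],[0,0,-0.3],[0,0,-0.1],[0,0,0],[0,0,0]], fingers=[0,0,0,0,0,0])

```text
clock: 20.3
tool_pos: [0.5379, -0.433, 0.1452]
ee_rot: [-0.284, 3.125, -0.004]
ft_force: [5.0, -1.0, 1.8]
grip_width: 0.0129
gripper_force: 60.8
```

Run:
```python
from rig import cams
from m import *
s,M,psi=pose();print(s['tool_pos'],psi,M.T@s['ft_force'],s['ft_torque'],s['grip_width'],s['clock'])
f=np.mean([cams.grab_frame("side")["image"][:,:,::-1].astype(float) for _ in range(4)],0);np.save("pics/side9.npy",f)
P,b=tin2(f);print(P,b)
# line pivot->mark (side camera's own ground frame), tin's offset from it
f5=np.load("pics/side5.npy")
for name,img in(("5",f5),("9",f)):
  pv=onz("side",*boss("side",G(img),(303.8,234.8)),.032)[:2]
  mk=np.mean([prof("side",G(img),pv,r,.03,-52,-34)[0] for r in np.arange(.058,.076,.003)],0)
  a=(mk-pv)/np.linalg.norm(mk-pv);print(name,pv,mk,"line yaw",ang(a),"tin lateral",np.cross(a,P-pv),"tin from mark",P-mk)
  q=[prof("side",G(img),pv,r,.032,-56,-30)[1].round(1) for r in np.arange(.03,.054,.004)];print("pointer",q)
for c in([.5375,-.4334],[.5375,-.4300]): print(ang(P-c),ang(mk-c),ang(pv-c),np.linalg.norm(P-c))
```

```text
[ 0.53794937 -0.43295884  0.14515259] 100.38273385621014 [-4.7313113  -1.87880307 -1.82636373] [-0.24801595 -0.65314881  0.02293381] 0.012900134058713507 20.3
[ 0.48198358 -0.38628352] (np.int32(240), np.int32(183), np.int32(35), np.int32(38), np.int32(1015))
5 [ 0.3748314  -0.28357273] [ 0.42352737 -0.32737693] line yaw -42.0 tin lateral -0.0047006239836570735 tin from mark [ 0.05845622 -0.05890659]
pointer [np.float64(-38.3), np.float64(-39.7), np.float64(-41.3), np.float64(-39.1), np.float64(-41.1), np.float64(-40.8)]
9 [ 0.37483896 -0.28358774] [ 0.42349064 -0.32743983] line yaw -42.0 tin lateral -0.004546808254299595 tin from mark [ 0.05849294 -0.05884369]
pointer [np.float64(-38.4), np.float64(-39.7), np.float64(-41.3), np.float64(-39.1), np.float64(-41.1), np.float64(-40.8)]
139.7 137.1 137.4 0.07281507766727045
141.8 138.0 138.0 0.07066260294866686<stdin>:11: DeprecationWarning: Arrays of 2-dimensional vectors are deprecated. Use arrays of 3-dimensional vectors instead. (deprecated in NumPy 2.0)
```

Run:
```python
from m import *
s=cv2.cvtColor(np.load("pics/side9.npy").astype(np.uint8),cv2.COLOR_BGR2HSV)[...,1]
for y in range(181,227,2): print(y,s[y,238:284].tolist())
```

```text
181 [17, 19, 72, 97, 97, 55, 73, 94, 91, 91, 91, 90, 53, 39, 37, 11, 45, 58, 61, 82, 90, 105, 106, 101, 106, 117, 121, 123, 127, 124, 125, 130, 137, 138, 144, 146, 148, 160, 176, 160, 36, 60, 100, 52, 42, 68]
183 [16, 16, 73, 99, 98, 47, 73, 92, 91, 91, 89, 90, 92, 91, 92, 90, 93, 93, 93, 94, 95, 94, 91, 91, 91, 85, 86, 86, 82, 76, 47, 38, 34, 11, 43, 51, 53, 76, 82, 15, 71, 94, 96, 60, 13, 26]
185 [16, 18, 62, 91, 99, 53, 73, 91, 91, 90, 90, 90, 91, 89, 91, 90, 90, 90, 92, 92, 91, 91, 90, 90, 90, 91, 91, 91, 92, 92, 91, 91, 92, 93, 93, 92, 93, 93, 93, 92, 93, 90, 94, 78, 14, 27]
187 [15, 16, 57, 94, 102, 68, 74, 91, 90, 89, 91, 91, 90, 89, 88, 79, 67, 60, 51, 49, 50, 50, 48, 46, 46, 47, 60, 73, 85, 90, 91, 90, 91, 92, 91, 90, 91, 90, 89, 90, 89, 93, 96, 54, 68, 79]
189 [18, 16, 60, 96, 101, 75, 70, 92, 91, 87, 69, 39, 13, 7, 24, 28, 28, 27, 28, 28, 27, 27, 28, 28, 28, 27, 28, 27, 26, 15, 9, 31, 47, 70, 88, 91, 91, 90, 90, 90, 92, 96, 10, 84, 90, 83]
191 [16, 16, 57, 94, 101, 86, 58, 67, 22, 18, 27, 30, 28, 27, 26, 27, 26, 27, 28, 27, 27, 27, 27, 27, 27, 27, 27, 28, 27, 28, 27, 28, 2
[... 2563 characters left out ...]
 39, 32, 26, 27, 26, 26, 26, 26, 26, 27, 27, 26, 26, 25, 25, 26, 25, 27, 42, 63, 83, 91, 92, 92, 91, 94, 94, 94, 97, 99, 100, 89, 64, 27]
221 [89, 89, 91, 92, 93, 93, 93, 93, 92, 92, 93, 94, 96, 94, 89, 81, 69, 63, 54, 48, 45, 44, 45, 45, 50, 53, 64, 77, 83, 91, 93, 91, 89, 90, 89, 89, 88, 91, 98, 98, 93, 75, 25, 7, 7, 10]
223 [89, 90, 90, 92, 93, 94, 93, 93, 92, 92, 92, 94, 95, 94, 94, 93, 92, 90, 90, 92, 93, 92, 94, 94, 94, 93, 91, 90, 91, 93, 90, 86, 76, 77, 86, 96, 97, 79, 45, 31, 19, 7, 6, 10, 13, 14]
225 [89, 90, 89, 92, 94, 95, 93, 94, 92, 91, 91, 92, 93, 94, 95, 93, 92, 90, 90, 89, 91, 96, 97, 97, 93, 96, 97, 91, 79, 80, 84, 92, 97, 90, 55, 37, 19, 13, 11, 10, 11, 14, 14, 13, 12, 11]
```

Run:
```python
from m import *
mk=np.array([.42351,-.3274]);pv=np.array([.37483,-.28357])
th=np.radians([0,102.06,130.31,136.58])
P=tincen((259.7,204.1));print(P)
for sel in([1,2,3],[0,1,2,3]):
  Z=np.array([.619-.4245j,.5189-.3501j,.4820-.3677j,complex(*P)])[sel]
  A=np.c_[np.ones(len(sel)),np.exp(1j*th[sel])];x=np.linalg.lstsq(A,Z,rcond=None)[0];c=np.array([x[0].real,x[0].imag])
  print(c,abs(x[1]),"cur",np.degrees(np.angle(x[1]))+136.58,"mark",ang(mk-c),ang(pv-c))
for c in([.5375,-.4334],[.5375,-.4295]): print(ang(P-c),np.linalg.norm(P-c),"mark",ang(mk-c),ang(pv-c))
for yaw in(-41.1,-42,-43.3): # lateral distance of tin from mark line
  a=np.radians(yaw);d=P-mk;print(yaw,(np.cos(a)*d[1]-np.sin(a)*d[0])*1e3)
```

```text
[ 0.47506904 -0.37448121]
[ 0.53598758 -0.43261602] 0.08430146374239503 cur 136.19242166962746 mark 136.9 137.2
[ 0.53754296 -0.42822077] 0.08159860430708751 cur 138.8170245090993 mark 138.5 138.4
136.7 0.08584316610130924 mark 137.1 137.4
138.6 0.08321473768236679 mark 138.1 138.1
-41.1 -1.585036332980412
-42 -0.4884225467222114
-43.3 1.0957171229195177
```

```bash
python3 -c "
from rig import robot
print(robot.hand_in())"
```

```text
the job is handed in; nothing more can be done
None
```

I turned the knob until the pointer lined up with the long mark, then turned the turntable until the screw tin stood at the front within about 1° by my camera measurements, and handed in at about 20 s of the 64 s with the gripper still holding the middle handle; no verdict came back.

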